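# Spread the heaped nuts for inspection

## Task

Take the orange-footed spreader by its handle and use it to spread the heap of brass nuts over the blue tray for inspection: one even layer on the white liner, about a nut's width of bare liner between any two nuts, and at least one nut in each of the four quarters marked by the grey lines. Never touch the nuts with the gripper itself, and leave the other things on the bench where they are. Then stand the spreader upright back on its grey pad and let go.

Things in the scene. Friction and masses are not known exactly. Their poses are not given: they have to be found in the camera images.
- tray: blue inspection tray fixed to the bench, outside 250 (its x) x 290 (its y) x 24 mm high, walls 5 mm, inside 240 x 280 mm; may be turned. Origin at the centre of its underside, z up. The white liner's upper face is 7 mm above the origin, the rim 17 mm above the liner. Two grey lines on the liner along the tray's x and y axes through its centre mark four quarters.
- pad: light grey rubber pad fixed to the bench, 100 x 100 x 4 mm, the spreader's parking place; origin at the centre of its underside, z up. It lies on the robot's left or right of the tray, a white gauge box on the other side.
- spreader: loose hand spreader standing upright on the pad, about 0.1 kg, 102 mm tall: an orange block foot 22 (its x) x 40 (its y) x 24 mm high, and above it a black bar handle 18 (x) x 26 (y) mm, from 24 to 102 mm above the underside. Origin at the centre of the underside, x across the thin side, y along the wide side, z up the handle.
- nut1: brass hexagonal nut with a dark bore mark, 28 mm across flats, 32 mm across corners, 16 mm thick, about 60 g, loose; origin at its centre, z along its bore (8 mm above the liner when flat). At the start it lies flat on the liner, nuts 1 to 4 forming a close 2 x 2 cluster (centres about 34 mm apart).
- nut2: brass hexagonal nut with a dark bore mark, 28 mm across flats, 32 mm across corners, 16 mm thick, about 60 g, loose; origin at its centre, z along its bore (8 mm above the liner when flat). At the start it lies flat on the liner, nuts 1 to 4 forming a close 2 x 2 cluster (centres about 34 mm apart).
- nut3: brass hexagonal nut with a dark bore mark, 28 mm across flats, 32 mm across corners, 16 mm thick, about 60 g, loose; origin at its centre, z along its bore (8 mm above the liner when flat). At the start it lies flat on the liner, nuts 1 to 4 forming a close 2 x 2 cluster (centres about 34 mm apart).
- nut4: brass hexagonal nut with a dark bore mark, 28 mm across flats, 32 mm across corners, 16 mm thick, about 60 g, loose; origin at its centre, z along its bore (8 mm above the liner when flat). At the start it lies flat on the liner, nuts 1 to 4 forming a close 2 x 2 cluster (centres about 34 mm apart).
- nut5: brass hexagonal nut with a dark bore mark, 28 mm across flats, 32 mm across corners, 16 mm thick, about 60 g, loose; origin at its centre, z along its bore (8 mm above the liner when flat). At the start it lies on top of the other four, near the middle of their cluster.
- spray_can: red spray can, 66 mm across, 200 mm tall, loose bystander; origin at the centre of its underside
- wash_bottle: white wash bottle with an orange band, 64 mm across, 175 mm tall, loose bystander; origin at the centre of its underside
- caliper: steel caliper lying flat, 190 mm long, 55 mm over the jaws, 11 mm high, loose bystander; origin at the middle of its bar, x along the bar
- tweezers: steel tweezers lying flat, 128 mm long, 8 mm high, loose bystander; origin at the middle, x along them
- jar: amber jar with a black cap, 56 mm across, 60 mm tall, loose bystander; origin at the centre of its underside
- case: black instrument case, 50 x 120 x 35 mm, loose bystander; origin at the centre of its underside
Mind the look-alikes: they are no part of the job. Leave any pink or turquoise look-alike of the nut1 alone. What is shaped like the spreader but pink is not meant.

How it is judged:
On the way, in this order (a step that is already met when the one before it is completed fails the run):
1. the spreader is held in the fingers and lifted off its pad (contact force between spreader and the fingers above 1 N and z of spreader in the frame of pad above 0.02 m), for 0.2 s.
2. all five nuts lie spread in one layer in the tray, centres more than 50 mm apart, at least one in each quarter (horizontal distance between nut1 and nut2 above 0.05 m and horizontal distance between each of nut1, nut2 and nut3 above 0.05 m and horizontal distance between each of nut1, nut2, nut3 and nut4 above 0.05 m and horizontal distance between each of nut1, nut2, nut3, nut4 and nut5 above 0.05 m and z of nut1 in the frame of tray between 0.005 and 0.026 m and x of nut1 in the frame of tray between -0.12 and 0.12 m and y of nut1 in the frame of tray between -0.14 and 0.14 m and z of nut2 in the frame of tray between 0.005 and 0.026 m and x of nut2 in the frame of tray between -0.12 and 0.12 m and y of nut2 in the frame of tray between -0.14 and 0.14 m and z of nut3 in the frame of tray between 0.005 and 0.026 m and x of nut3 in the frame of tray between -0.12 and 0.12 m and y of nut3 in the frame of tray between -0.14 and 0.14 m and z of nut4 in the frame of tray between 0.005 and 0.026 m and x of nut4 in the frame of tray between -0.12 and 0.12 m and y of nut4 in the frame of tray between -0.14 and 0.14 m and z of nut5 in the frame of tray between 0.005 and 0.026 m and x of nut5 in the frame of tray between -0.12 and 0.12 m and y of nut5 in the frame of tray between -0.14 and 0.14 m and ((x of nut1 in the frame of tray below 0 m and y of nut1 in the frame of tray below 0 m) or (x of nut2 in the frame of tray below 0 m and y of nut2 in the frame of tray below 0 m) or (x of nut3 in the frame of tray below 0 m and y of nut3 in the frame of tray below 0 m) or (x of nut4 in the frame of tray below 0 m and y of nut4 in the frame of tray below 0 m) or (x of nut5 in the frame of tray below 0 m and y of nut5 in the frame of tray below 0 m)) and ((x of nut1 in the frame of tray below 0 m and y of nut1 in the frame of tray above 0 m) or (x of nut2 in the frame of tray below 0 m and y of nut2 in the frame of tray above 0 m) or (x of nut3 in the frame of tray below 0 m and y of nut3 in the frame of tray above 0 m) or (x of nut4 in the frame of tray below 0 m and y of nut4 in the frame of tray above 0 m) or (x of nut5 in the frame of tray below 0 m and y of nut5 in the frame of tray above 0 m)) and ((x of nut1 in the frame of tray above 0 m and y of nut1 in the frame of tray below 0 m) or (x of nut2 in the frame of tray above 0 m and y of nut2 in the frame of tray below 0 m) or (x of nut3 in the frame of tray above 0 m and y of nut3 in the frame of tray below 0 m) or (x of nut4 in the frame of tray above 0 m and y of nut4 in the frame of tray below 0 m) or (x of nut5 in the frame of tray above 0 m and y of nut5 in the frame of tray below 0 m)) and ((x of nut1 in the frame of tray above 0 m and y of nut1 in the frame of tray above 0 m) or (x of nut2 in the frame of tray above 0 m and y of nut2 in the frame of tray above 0 m) or (x of nut3 in the frame of tray above 0 m and y of nut3 in the frame of tray above 0 m) or (x of nut4 in the frame of tray above 0 m and y of nut4 in the frame of tray above 0 m) or (x of nut5 in the frame of tray above 0 m and y of nut5 in the frame of tray above 0 m))), for 0.2 s.
At the end, for the whole second after the job is handed in: All five nuts at rest on the liner in the tray (centres under 26 mm above its underside), every two centres over 50 mm apart, at least one in each quarter; the spreader stands upright (within 0.1 rad) and still on the pad, its origin within 40 mm of the pad centre along each pad axis (all of step 2 and linear speed of each of nut1, nut2, nut3, nut4, nut5, spreader below 0.02 m/s and x of spreader in the frame of pad between -0.04 and 0.04 m and y of spreader in the frame of pad between -0.04 and 0.04 m and z of spreader in the frame of pad between 0 and 0.009 m and angle between spreader's own z axis and vertical below 0.1 rad); the robot touches nothing.
It fails at once if the gripper or arm touches a nut (contact force between any of nut1, nut2, nut3, nut4, nut5 and the fingers above 0.3 N or contact force between any of nut1, nut2, nut3, nut4, nut5 and the arm above 0.3 N).
It fails at once if a bystander is moved by more than 20 mm (distance of any of spray_can, wash_bottle, caliper, tweezers, jar, case from where it was at the start of the episode above 0.02 m).
It also fails if it takes over 67 s, if anything falls off the work surface, if the arm or the gripper's body presses on something with over 40 N, if the wrist force passes 120 N, or if a joint passes its speed limit or range.

## Robot

A 6-joint arm with a two-finger parallel gripper is mounted at the origin on the work surface. World frame = base frame: x ahead of the robot, y to its left, z up, the work surface at z = 0. Lengths are in m, angles in rad, forces in N, time in s.
With the tool pointing down it reaches from about 0.225 to 0.875 m from the base axis. Payload 3.4 kg.
Tool frame: the origin (TCP) lies between the finger pads; the fingertips stand 14 mm ahead of it and the grasp point (between the pads) lies 5 mm behind it; z points along the fingers, y is the direction in which the jaws open and shut (so a half turn about z gives the same grasp; the last joint's range is limited). The gripper opens to 85 mm and grips with 20 to 120 N. Pads are 22 mm wide; open, the fingers measure 114 mm over their backs; the gripper's body (76 mm by 85 mm) begins 54 mm behind the grasp point. The pads swing forward as they close: fully open they stand 13 mm farther back than shut.
Start: joints at [1.159, 0.276, 1.505, -0, 1.361, -0.121], TCP at [0.165, 0.551, 0.224] pointing down, gripper open.
Joint ranges: [-2.89, 2.89], [-0.75, 2.08], [0.22, 2.7], [-1.18, 4.32], [0.11, 2.71], [-2.7, 2.7]. Speed limits (rad/s): [2.57, 2.57, 3.14, 3.14, 3.14, 3.14].

## Interface

Orientations are given as a unit quaternion [w, x, y, z].
In Python, from rig import manip, get_image, job gives the robot as it stands. The module is installed in compiled form; this text tells all that it offers.
- The arm moves only by the tool step_arm, never from a script. Its argument "moves" is one flat list of numbers, 5 for each row, row after row: the shift along the tool's x, y, z as a fraction of full scale, then the turn about the tool's z as a fraction of full scale, then the gripper's target within -1 to 1 (shut at 1, half-way at 0, fully open at -1). In form: [dx, dy, dz, twist, hand, dx, dy, dz, twist, hand, ...]. A call has 1 to 5 rows; each row is the pose to reach, as a shift and turn from the pose commanded when the call began, along the tool's axes at that moment, turning the shorter way round; what a row does not reach only later rows make up. Full scale, the value 1, is 500 mm for a shift and pi rad for a turn. A row lasts 1/10 s, in which the tool goes at most 50 mm and 8.59 degrees, less where a joint would pass 70% of its speed; a pose out of reach is approached as far as the arm can. A call with a number of a shift or a turn outside -1 to 1 is refused whole. A call with a gripper value outside its range is refused whole. The fingers move at their own pace and stop on an object; "force" is the grip in N (left out, the last holds). Time passes only in rows, so rows that repeat a pose let the fingers close. It gives the time, the measured TCP pose, the force and the opening at its end, in the units of the state.
- manip.get_state(): the state, without advancing time (a new reading comes with each control period).
- get_image(name): name is "scene" or "top" or "wrist"; returns a dict with "frame" (384x512x3 uint8, blue, green, red), "fx", "fy", "cx", "cy" (pixels), "k1" (the pictures are not rectified: a ray, as slopes to the right and down, at radius r is drawn at 1 + k1 r^2 times it, then the intrinsics apply), "rvec" (rotation vector, rad) and "tvec" (3), from world to camera coordinates, as OpenCV has them; the wrist camera has in their place "T_tool_cam" (4x4, takes a point from camera to tool coordinates, whose origin is the TCP and whose axes are the flange's). Camera axes: x right, y down, z forward; pixel columns grow to the right and rows downward; lengths in m; the calibration is good to about 2 mm. A picture is of the moment at which its call begins: read the wrist's pose just before it. There is no depth.
- job.sign_off(): hands the job in, once; it reports no verdict.
The state is a dict: "clock": time; "qpos": joint angles; "qd": joint speeds; "effort": joint torques, N m; "position": TCP position; "ee_rot": TCP orientation; "contact_force": force on the tool from outside, world axes, zero at the start; "moment": the same for the moment, N m; "width": finger opening in m.
Only numpy, scipy, OpenCV 4.12 (cv2) and the standard library are available. Lean on these libraries where they do the work, as an engineer would, in place of code of your own. Each camera call takes 0.05 s, during which the arm holds its last target. There are 200 camera calls.

## Working session

There is one attempt and no reset: what is moved stays moved. The work goes in short steps, Python scripts to look and compute and a tool call to move; the robot and the scene stay as the last step left them, time stands still between calls to the robot, and variables do not carry over. Pictures are saved under pics/ and viewed, about 8 in all and at most 12, crops included, and the job is handed in when it is done.

Besides the shell and the picture viewer there is one more tool, called after "Request:" as name(argument=value, ...) on one line, values as JSON. step_arm: Moves the arm, as the interface text tells. Its arguments: {"type":"object","properties":{"moves":{"type":"array","items":{"type":"number","minimum":-1,"maximum":1}},"force":{"type":"number"}},"required":["moves"]}

```bash
mkdir -p pics; python3 - <<'E'
from rig import manip,get_image
import cv2,json
print(manip.get_state())
for n in("top","scene"):
    d=get_image(n); cv2.imwrite(f"pics/{n}0.png",d["frame"]); print(n,{k:(v.tolist() if hasattr(v,'tolist') else v) for k,v in d.items() if k!='frame'})
E
```

```text
{'clock': 0.0, 'qpos': array([ 1.15898359e+00,  2.76617337e-01,  1.50616456e+00, -1.15537067e-05,
        1.36069737e+00, -1.20972923e-01]), 'qd': array([ 0.00072143,  0.00115584, -0.00025915,  0.00022209, -0.00062566,
       -0.00227892]), 'effort': array([-1.46945213e-04, -4.16766822e+01, -2.45810527e+01, -4.13022944e-04,
        1.07753740e-02, -8.49007851e-07]), 'position': array([0.16465523, 0.55034018, 0.22291447]), 'ee_rot': array([-2.42879585e-04,  1.44906655e-01,  9.89444880e-01, -9.11522060e-04]), 'contact_force': array([-0.28017521,  0.3884386 , -0.58770722]), 'moment': array([-0.01952488, -0.01964589,  0.00023099]), 'width': 0.08554997589974445}
top {'fx': 416.44592595533726, 'fy': 416.44592595533726, 'cx': 248.80923506535407, 'cy': 189.02850848830408, 'k1': 0.040277326685908874, 'rvec': [2.1744604149209286, -2.1679952018853994, 0.10508299934340355], 'tvec': [0.004042431389106118, 0.5519996794399953, 1.0230613903515298]}
scene {'fx': 351.5526089813312, 'fy': 351.5526089813312, 'cx': 258.84846236567904, 'cy': 192.29022481292273, 'k1': -0.008406888843204983, 'rvec': [2.191763455679789, 1.1342974225863043, -0.4497710595630763], 'tvec': [-0.32419389646558494, -0.2965421795685206, 1.2155980980560561]}
```

View pics/top0.png

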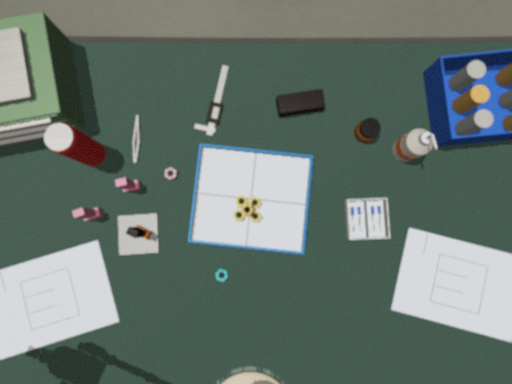

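View pics/scene0.png

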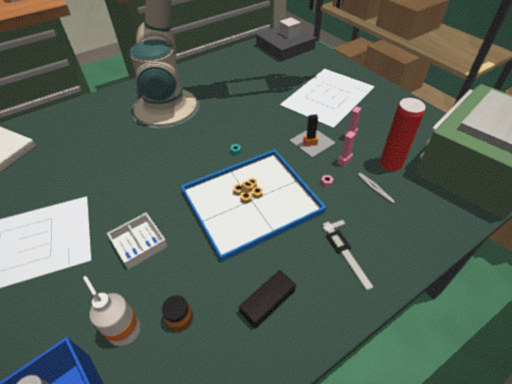

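```bash
cat >h.py <<'E'
import numpy as np,cv2
from rig import manip,get_image
from scipy.spatial.transform import Rotation as R
def tool():
    s=manip.get_state(); T=np.eye(4); q=s["ee_rot"]
    T[:3,:3]=R.from_quat([q[1],q[2],q[3],q[0]]).as_matrix(); T[:3,3]=s["position"]; return T
def cast(d,px,z,T=None):
    px=np.array(px,float).reshape(-1,2)
    p=(px-[d["cx"],d["cy"]])/[d["fx"],d["fy"]]; u=p.copy()
    for _ in range(20): u=p/(1+d["k1"]*(u**2).sum(1,keepdims=True))
    r=np.c_[u,np.ones(len(u))]
    if T is None:
        Rm=cv2.Rodrigues(np.array(d["rvec"],float))[0]; o=-Rm.T@np.array(d["tvec"],float); r=r@Rm
    else:
        M=T@np.array(d["T_tool_cam"]); o=M[:3,3]; r=r@M[:3,:3].T
    return o+r*((z-o[2])/r[:,2:])
def hsv(f,lo,hi): return cv2.inRange(cv2.cvtColor(f,cv2.COLOR_BGR2HSV),np.array(lo),np.array(hi))
def blobs(m,amin=8):
    cs=cv2.findContours(m,cv2.RETR_EXTERNAL,cv2.CHAIN_APPROX_NONE)[0]
    return sorted([c for c in cs if cv2.contourArea(c)>=amin],key=cv2.contourArea,reverse=True)
E
python3 - <<'E'
from h import *
d=get_image("top");f=d["frame"]
m=hsv(f,[98,120,70],[125,255,255]); m[:,330:]=0
c=blobs(m,200)[0]; w=cast(d,c.reshape(-1,2),0.024)
b=cv2.minAreaRect((w[:,:2]*1000).astype(np.float32)); print("tray",b)
m=hsv(f,[0,0,110],[180,60,255]); m[:, :100]=0;m[:,175:]=0; m[:190]=0;m[270:]=0
for c in blobs(m,50)[:3]:
    w=cast(d,c.reshape(-1,2),0.004); print("pad",cv2.contourArea(c),cv2.minAreaRect((w[:,:2]*1000).astype(np.float32)))
m=hsv(f,[5,120,90],[20,255,255]);m[:, :100]=0;m[:,175:]=0; m[:190]=0;m[270:]=0
for c in blobs(m,5): print("foot",c.reshape(-1,2).mean(0),cast(d,c.reshape(-1,2).mean(0),0.02))
big=np.vstack([cv2.resize(f[200:270,100:175],(450,420),interpolation=cv2.INTER_CUBIC)]); b2=cv2.resize(f[180:236,215:285],(350,280),interpolation=cv2.INTER_CUBIC)
b2=cv2.copyMakeBorder(b2,0,140,0,0,cv2.BORDER_CONSTANT); cv2.imwrite("pics/c1.png",np.hstack([big,b2]))
E
```

```text
tray ((529.83837890625, 0.3030548095703125), (294.7574462890625, 254.5528106689453), 84.11522674560547)
pad 1636.0 ((439.6618347167969, 288.5082092285156), (105.3614501953125, 105.02986145019531), 4.070375442504883)
pad 71.0 ((381.01123046875, 372.88958740234375), (60.43730545043945, 14.936121940612793), 2.445030689239502)
foot [143.625 230.95 ] [[0.44632213 0.26896843 0.02      ]]
```

View pics/c1.png

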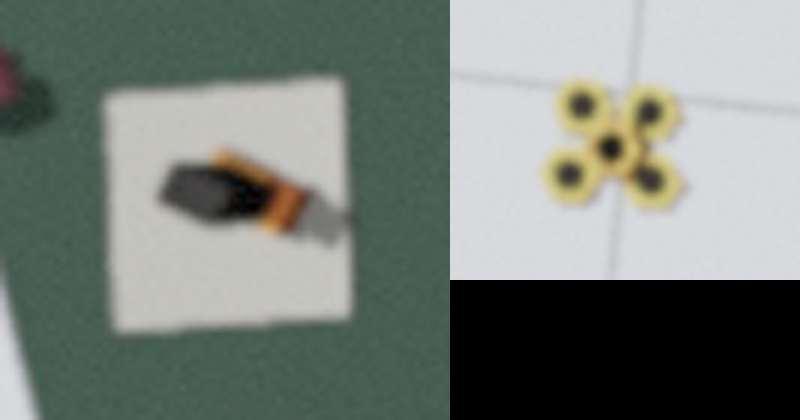

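```bash
python3 - <<'E'
from h import *
d=get_image("top")
print("handle top",cast(d,[134.5,231.7],.102), "foot top edge",cast(d,[[136,225.5],[151,232],[146,238.5]],.024))
th=np.deg2rad(-5.9);c=np.array([.530,.0003])
A=np.array([[np.cos(th),np.sin(th)],[-np.sin(th),np.cos(th)]])
n=cast(d,[[241.6,201],[255,202.4],[239,215],[255.4,216]],.023)[:,:2]; n5=cast(d,[247.2,209.4],.039)[:,:2]
print(((np.r_[n,n5]-c)@A.T*1000).round())
E
```

```text
handle top [[0.44486664 0.26929644 0.102     ]] foot top edge [[0.45985884 0.28731981 0.024     ]
 [0.44374925 0.24956146 0.024     ]
 [0.42763912 0.26151921 0.024     ]]
[[-10.  23.]
 [-10. -11.]
 [-46.  25.]
 [-44. -16.]
 [-31.   6.]]
```

Request:
step_arm(moves=[-0.09, -0.047, -0.05, 0, -1, -0.18, -0.094, -0.05, 0, -1, -0.27, -0.14, -0.05, 0, -1, -0.35, -0.19, -0.05, 0, -1, -0.35, -0.19, -0.05, 0, 0])

```text
clock: 0.7
position: [0.3086, 0.4057, 0.2488]
ee_rot: [0.001, 0.148, 0.989, -0.001]
contact_force: [0.1, 0.4, -0.3]
width: 0.0731
```

Request:
step_arm(moves=[-0.09, -0.047, 0, 0, 0, -0.18, -0.094, 0, 0, 0, -0.27, -0.14, 0, 0, 0, -0.35, -0.19, 0, 0, 0, -0.35, -0.19, 0, 0, 0])

```text
clock: 1.2
position: [0.4496, 0.2648, 0.2484]
ee_rot: [0.001, 0.148, 0.989, -0.001]
contact_force: [-0.5, 0.7, 0.6]
width: 0.043
```

Request:
step_arm(moves=[0, 0, 0, 0.045, 0, 0, 0, 0, 0.09, 0, 0, 0, 0, 0.135, 0, 0, 0, 0, 0.18, 0, 0, 0, 0, 0.22, 0])

```text
clock: 1.7
position: [0.4448, 0.2696, 0.2486]
ee_rot: [-0.001, 0.474, 0.881, 0.0]
contact_force: [-0.3, -0.7, -0.2]
width: 0.0428
```

Request:
step_arm(moves=[0, 0, 0, 0.045, 0, 0, 0, 0, 0.09, 0, 0, 0, 0, 0.135, 0, 0, 0, 0, 0.18, 0, 0, 0, 0, 0.22, 0])

```text
clock: 2.2
position: [0.4448, 0.2697, 0.2486]
ee_rot: [-0.001, 0.744, 0.668, -0.0]
contact_force: [-0.1, 0.1, -0.6]
width: 0.0426
```

Request:
step_arm(moves=[0, 0, 0, 0.045, 0, 0, 0, 0, 0.09, 0, 0, 0, 0, 0.095, 0, 0, 0, 0, 0.095, 0])

```text
clock: 2.6
position: [0.4452, 0.2692, 0.2487]
ee_rot: [-0.0, 0.833, 0.554, -0.0]
contact_force: [-0.5, 0.2, 0.0]
width: 0.0427
```

```bash
python3 - <<'E'
from h import *
T=tool();d=get_image("wrist");cv2.imwrite("pics/w1.png",d["frame"])
print(manip.get_state()["clock"],T.round(3),np.array(d["T_tool_cam"]).round(3))
m=cv2.inRange(cv2.cvtColor(d["frame"],cv2.COLOR_BGR2HSV),np.array([5,140,90]),np.array([20,255,255]))
for c in blobs(m,100):
    w=cast(d,c.reshape(-1,2),.028,T); print(c.reshape(-1,2).mean(0),cv2.minAreaRect((w[:,:2]*1000).astype(np.float32)))
E
```

```text
2.65 [[ 0.387  0.922 -0.     0.445]
 [ 0.922 -0.387  0.     0.269]
 [ 0.    -0.001 -1.     0.249]
 [ 0.     0.     0.     1.   ]] [[ 0.002 -0.945 -0.328  0.086]
 [ 1.     0.001  0.001 -0.   ]
 [-0.001 -0.328  0.945 -0.151]
 [ 0.     0.     0.     1.   ]]
[250.87179487 148.03846154] ((449.836669921875, 286.0599670410156), (20.829648971557617, 22.046354293823242), 67.31835174560547)
```

View pics/w1.png

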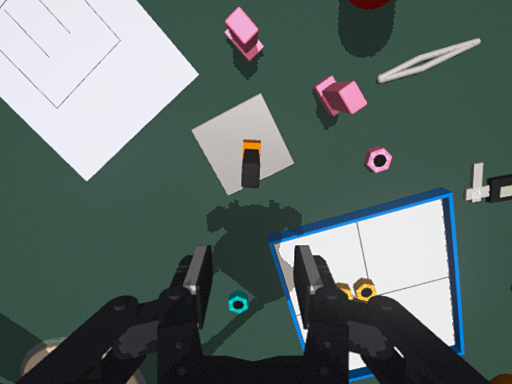

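```bash
python3 - <<'E'
from h import *
T=tool();d=get_image("wrist");f=d["frame"]
k=cv2.inRange(f,np.array([0]*3),np.array([60]*3)); 
print(f[138:192:2,251].tolist())
for v in(160,170,180,185): print(v,np.where(k[v,235:270])[0][[0,-1]]+235)
P=cast(d,[[251,188],[251,180],[251,185]],.106,T);Q=cast(d,[[252,140],[252,147],[252,155]],.004,T);S=cast(d,[[252,147],[252,155]],.028,T)
for X in(P,Q,S): print(((X-T[:3,3])@T[:3,:3]*1000).round(1).tolist())
E
```

```text
[[191, 193, 195], [39, 66, 127], [10, 84, 166], [0, 145, 242], [0, 145, 242], [14, 118, 212], [34, 29, 28], [39, 38, 37], [37, 37, 38], [38, 38, 41], [36, 36, 37], [32, 34, 35], [35, 34, 38], [50, 47, 52], [52, 50, 53], [51, 50, 51], [53, 51, 54], [50, 50, 52], [50, 49, 50], [48, 50, 51], [50, 50, 51], [47, 47, 45], [46, 44, 47], [47, 43, 47], [43, 42, 43], [78, 89, 65], [78, 90, 66]]
160 [243 258]
170 [242 258]
180 [242 258]
185 [242 258]
[[-8.1, -1.7, 142.7], [0.2, -1.7, 142.7], [-5.0, -1.7, 142.7]]
[[24.0, -0.9, 244.7], [14.9, -0.9, 244.7], [4.4, -0.8, 244.7]]
[[19.2, -0.8, 220.7], [9.4, -0.8, 220.7]]
```

Request:
step_arm(moves=[0.008, -0.003, 0.1, 0, 0, 0.008, -0.003, 0.2, 0, 0, 0.008, -0.003, 0.28, 0, 0, 0.008, -0.003, 0.336, 0, 0, 0.008, -0.003, 0.336, 0, 0])

```text
clock: 3.2
position: [0.4426, 0.2714, 0.0771]
ee_rot: [-0.001, 0.833, 0.553, -0.005]
contact_force: [-0.5, -0.6, 0.4]
width: 0.0428
```

Request:
step_arm(moves=[0, 0, 0, 0, 1, 0, 0, 0, 0, 1, 0, 0, 0, 0, 1, 0, 0, 0, 0, 1, 0, 0, 0, 0, 1], force=60)

```text
clock: 3.7
position: [0.4471, 0.2734, 0.0825]
ee_rot: [0.0, 0.834, 0.552, 0.002]
contact_force: [0.2, -0.1, 5.5]
width: 0.0167
```

Request:
step_arm(moves=[0, 0, -0.02, 0, 1, 0, 0, -0.06, 0, 1, 0, 0, -0.13, 0, 1, 0, 0, -0.2, 0, 1, 0, 0, -0.2, 0, 1])

```text
clock: 4.2
position: [0.4489, 0.2742, 0.1862]
ee_rot: [0.001, 0.834, 0.552, 0.005]
contact_force: [0.7, 0.2, -0.3]
width: 0.0162
```

```bash
python3 - <<'E'
from h import *
T=tool();d=get_image("wrist");f=d["frame"];t=get_image("top")["frame"]
m=hsv(f,[5,140,90],[20,255,255])
for c in blobs(m,30): print("orange",c.reshape(-1,2).mean(0),cv2.boundingRect(c))
t=cv2.resize(t[175:245,210:290],(560,490),interpolation=cv2.INTER_CUBIC)
cv2.imwrite("pics/w2.png",np.hstack([cv2.resize(f[:, :],(240,180)),np.zeros((180,1,3),np.uint8)])if 0 else f)
E
```

```text
orange [249.11764706 198.64705882] (235, 179, 32, 46)
```

View pics/w2.png

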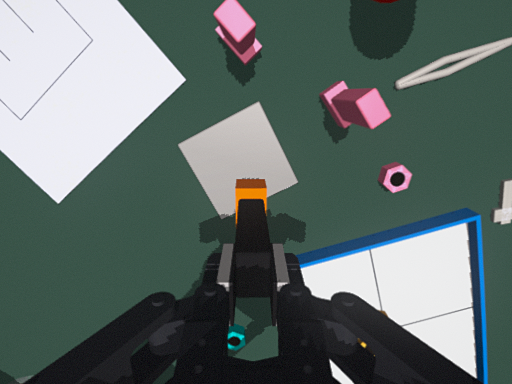

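Request:
step_arm(moves=[0, 0, 0, 0.045, 1, 0, 0, 0, 0.09, 1, 0, 0, 0, 0.135, 1, 0, 0, 0, 0.18, 1, 0, 0, 0, 0.22, 1])

```text
clock: 4.8
position: [0.4445, 0.2721, 0.1789]
ee_rot: [0.0, 0.972, 0.235, -0.002]
contact_force: [0.6, -0.2, -0.9]
width: 0.0167
```

Request:
step_arm(moves=[0, 0, 0, 0.045, 1, 0, 0, 0, 0.09, 1, 0, 0, 0, 0.135, 1, 0, 0, 0, 0.185, 1, 0, 0, 0, 0.185, 1])

```text
clock: 5.3
position: [0.4446, 0.2722, 0.1791]
ee_rot: [0.001, 0.999, -0.051, -0.002]
contact_force: [0.1, -0.0, -1.7]
width: 0.0162
```

Request:
step_arm(moves=[0.03, 0.09, 0, 0, 1, 0.06, 0.18, 0, 0, 1, 0.1, 0.27, 0, 0, 1, 0.13, 0.36, 0, 0, 1, 0.156, 0.438, 0, 0, 1])

```text
clock: 5.8
position: [0.5006, 0.0448, 0.1798]
ee_rot: [0.0, 0.999, -0.05, -0.001]
contact_force: [0.2, 0.4, -1.3]
width: 0.0161
```

```bash
cat >>h.py <<'E'
th=np.deg2rad(-5.9);C0=np.array([.530,.0003]);A=np.array([[np.cos(th),np.sin(th)],[-np.sin(th),np.cos(th)]])
def tr(w): return ((np.atleast_2d(w)[:,:2]-C0)@A.T*1000).round(1)
def foot():
    T=tool(); s=manip.get_state(); print("t",s["clock"],"tcp tray",tr(T[:3,3])[0],"z",T[2,3].round(4),"toolx ang",np.rad2deg(np.arctan2(T[1,0],T[0,0])).round(1),"w",round(s["width"],4),"q6",s["qpos"][5].round(2))
E
python3 - <<'E'
from h import *
manip.get_state();get_image("top");foot()
d=get_image("top");f=d["frame"]
m=hsv(f,[18,80,100],[35,255,255]);
for c in blobs(m,8): print("yellow",c.reshape(-1,2).mean(0),cv2.contourArea(c))
# liner lines / tray inner corners
m=hsv(f,[98,120,70],[125,255,255]); m[:,330:]=0
c=blobs(m,200)[0];b=cv2.minAreaRect((cast(d,c.reshape(-1,2),0.024)[:,:2]*1000).astype(np.float32));print(b)
cv2.imwrite("pics/t2.png",cv2.resize(f[140:260,180:320],(700,600),interpolation=cv2.INTER_CUBIC))
E
```

```text
t 5.85 tcp tray [-31.2  35.2] z 0.1799 toolx ang -5.8 w 0.0163 q6 1.62
yellow [470.32978723  96.62765957] 286.0
yellow [503.63157895  73.        ] 23.0
yellow [508.5        119.97058824] 11.0
((529.6027221679688, 0.1291656494140625), (293.8649597167969, 254.04034423828125), 84.09721374511719)
```

View pics/t2.png

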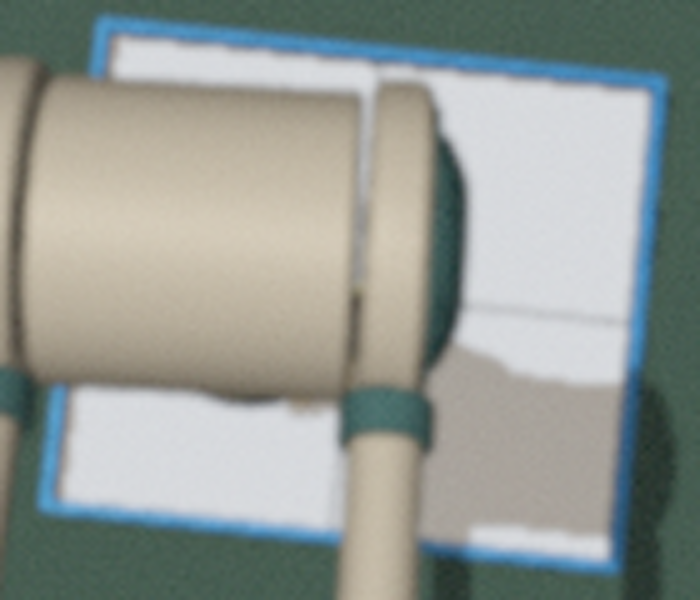

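Request:
step_arm(moves=[0, -0.02, 0, 0, 1, 0, -0.02, 0.08, 0, 1, 0, -0.02, 0.146, 0, 1, 0, -0.02, 0.146, 0, 1])

```text
clock: 6.3
position: [0.4973, 0.0592, 0.1036]
ee_rot: [-0.0, 0.999, -0.049, -0.006]
contact_force: [-1.0, -0.3, -1.0]
width: 0.0167
```

Request:
step_arm(moves=[0, 0.03, 0, 0, 1, 0, 0.06, 0, 0, 1, 0, 0.09, 0, 0, 1, 0, 0.12, 0, 0, 1, 0, 0.15, 0, 0, 1])

```text
clock: 6.8
position: [0.4953, -0.0166, 0.1094]
ee_rot: [-0.0, 0.999, -0.05, 0.001]
contact_force: [0.2, 3.1, 2.6]
width: 0.0162
```

```bash
python3 - <<'E'
from h import *
foot();d=get_image("scene");f=d["frame"]
cv2.imwrite("pics/s2.png",cv2.resize(f[140:260,170:330],(800,600),interpolation=cv2.INTER_CUBIC))
E
```

```text
t 6.8 tcp tray [-32.8 -20.3] z 0.1094 toolx ang -5.7 w 0.0162 q6 1.49
```

View pics/s2.png

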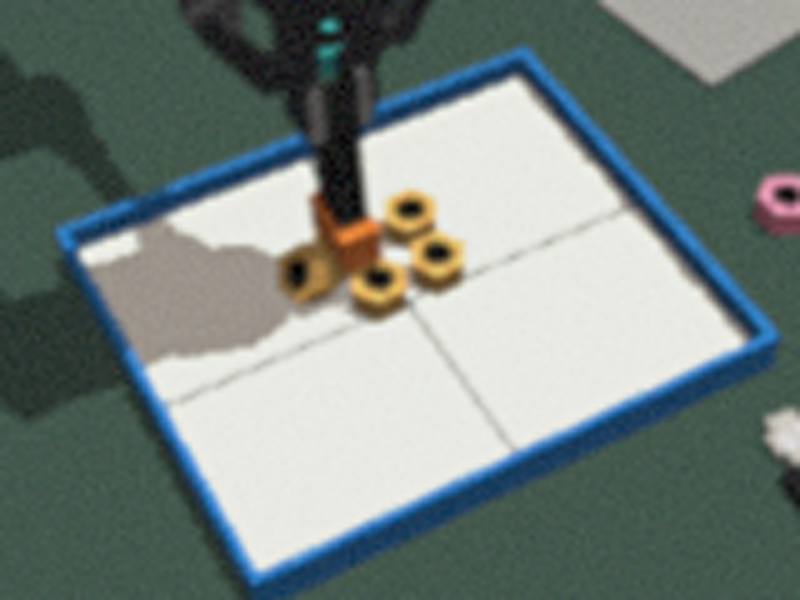

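Request:
step_arm(moves=[0, 0.03, 0, 0, 1, 0, 0.06, 0, 0, 1, 0, 0.06, 0, 0, 1, 0, 0.06, -0.06, 0, 1, 0, -0.02, -0.1, 0, 1])

```text
clock: 7.35
position: [0.4972, -0.0093, 0.1609]
ee_rot: [0.001, 0.999, -0.053, 0.002]
contact_force: [1.7, -0.1, -1.6]
width: 0.0166
```

Request:
step_arm(moves=[0, -0.1, -0.05, 0, 1, 0, -0.2, -0.05, 0, 1, 0, -0.3, -0.05, 0, 1, 0, -0.3, -0.05, 0, 1])

```text
clock: 7.75
position: [0.511, 0.1486, 0.1845]
ee_rot: [-0.002, 0.999, -0.047, 0.001]
contact_force: [-0.7, -1.8, -0.7]
width: 0.0163
```

```bash
python3 - <<'E'
from h import *
foot();d=get_image("scene");f=d["frame"]
cv2.imwrite("pics/s3.png",cv2.resize(f[140:260,170:330],(800,600),interpolation=cv2.INTER_CUBIC))
E
```

```text
t 7.75 tcp tray [-34.1 145.5] z 0.1845 toolx ang -5.4 w 0.0163 q6 1.81
```

View pics/s3.png

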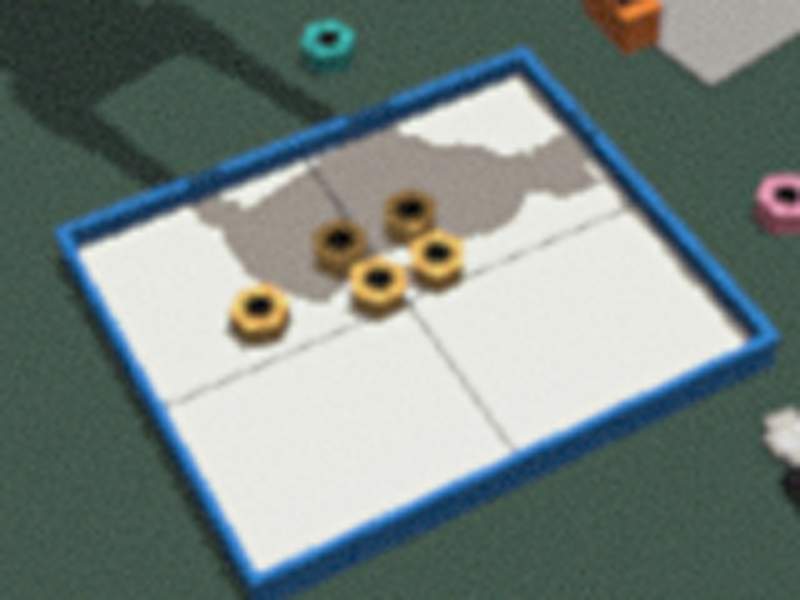

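```bash
cat >>h.py <<'E'
def nuts(show=True):
    d=get_image("scene");f=d["frame"]
    g=cv2.resize(f,None,fx=4,fy=4,interpolation=cv2.INTER_CUBIC)
    y=hsv(g,[12,90,50],[32,255,255]); y=cv2.morphologyEx(y,cv2.MORPH_OPEN,np.ones((3,3),np.uint8))
    cs,h=cv2.findContours(y,cv2.RETR_CCOMP,cv2.CHAIN_APPROX_NONE)
    out=[]
    for c,hh in zip(cs,h[0]):
        a=cv2.contourArea(c)
        if hh[3]>=0 and a>30:
            M=cv2.moments(c); p=(np.array([M["m10"],M["m01"]])/M["m00"]+.5)/4-.5
            t=tr(cast(d,p,.023))[0]
            if abs(t[0])<130 and abs(t[1])<150: out.append((t.tolist(),int(a)))
    foot(); print("nuts",out); return out
E
python3 -c "
from h import *
nuts()"
```

```text
t 7.85 tcp tray [-34.2 141. ] z 0.1836 toolx ang -5.6 w 0.0167 q6 1.81
nuts [([-24.1, -72.4], 117), ([-9.9, -10.7], 106), ([-44.5, -15.9], 161), ([-10.6, 24.4], 101), ([-45.4, 26.9], 157)]
```

Request:
step_arm(moves=[-0.04, 0.08, 0, 0, 1, -0.08, 0.16, 0.04, 0, 1, -0.114, 0.23, 0.087, 0, 1, -0.114, 0.23, 0.087, 0, 1, -0.114, 0.23, 0.087, 0, 1])

```text
clock: 8.35
position: [0.4417, 0.0317, 0.1394]
ee_rot: [-0.0, 0.999, -0.053, -0.0]
contact_force: [0.3, -0.2, -1.4]
width: 0.0163
```

```bash
python3 -c "
from h import *
get_image('top');foot()"
```

```text
t 8.4 tcp tray [-89.6  22.8] z 0.1401 toolx ang -6.0 w 0.0167 q6 1.59
```

Request:
step_arm(moves=[-0.004, -0.006, 0, 0, 1, -0.004, -0.006, 0.05, 0, 1, -0.004, -0.006, 0.102, 0, 1, -0.004, -0.006, 0.102, 0, 1])

```text
clock: 8.8
position: [0.44, 0.0371, 0.087]
ee_rot: [-0.0, 0.999, -0.05, -0.002]
contact_force: [0.0, -0.3, -1.0]
width: 0.0168
```

Request:
step_arm(moves=[0.03, 0, 0, 0, 1, 0.065, 0, 0, 0, 1, 0.1, 0, 0, 0, 1, 0.135, 0, 0, 0, 1, 0.17, 0, 0, 0, 1])

```text
clock: 9.3
position: [0.5282, 0.0275, 0.0899]
ee_rot: [-0.0, 0.999, -0.051, 0.001]
contact_force: [-0.6, -0.0, 0.0]
width: 0.0166
```

Request:
step_arm(moves=[0, 0, 0, 0, 1, -0.03, 0, 0, 0, 1, -0.03, 0, -0.05, 0, 1, -0.03, 0, -0.102, 0, 1, -0.2, 0, -0.102, 0, 1])

```text
clock: 9.8
position: [0.4708, 0.0331, 0.1445]
ee_rot: [0.0, 0.999, -0.051, 0.009]
contact_force: [0.5, -0.4, -0.2]
width: 0.0166
```

```bash
python3 -c "
from h import *
nuts()"
```

```text
t 9.85 tcp tray [-82.2  26.8] z 0.14 toolx ang -5.8 w 0.0164 q6 1.6
nuts [([62.4, 23.7], 137), ([34.3, 25.7], 119), ([-23.9, -72.5], 120), ([-10.0, -10.6], 110), ([-45.1, -15.9], 103)]
```

Request:
step_arm(moves=[0.1, 0.03, 0, 0, 1, 0.2, 0.06, 0, 0, 1, 0.3, 0.078, 0, 0, 1, 0.312, 0.078, 0, 0, 1, 0.312, 0.078, 0, 0, 1])

```text
clock: 10.35
position: [0.6133, -0.021, 0.1392]
ee_rot: [-0.0, 0.999, -0.051, 0.0]
contact_force: [-0.1, 0.8, -0.1]
width: 0.0169
```

```bash
python3 -c "
from h import *
get_image('top');foot()"
```

```text
t 10.4 tcp tray [ 82.8 -12.2] z 0.1391 toolx ang -5.9 w 0.0165 q6 1.53
```

Request:
step_arm(moves=[-0.018, 0, 0, 0, 1, -0.018, 0, 0.05, 0, 1, -0.018, 0, 0.1, 0, 1, -0.018, 0, 0.1, 0, 1])

```text
clock: 10.8
position: [0.598, -0.0186, 0.0871]
ee_rot: [-0.0, 0.999, -0.051, -0.004]
contact_force: [-0.6, -0.6, -1.6]
width: 0.0169
```

Request:
step_arm(moves=[0, -0.03, 0, 0, 1, 0, -0.06, 0, 0, 1, 0, -0.09, 0, 0, 1, 0, -0.12, 0, 0, 1, 0, -0.145, 0, 0, 1])

```text
clock: 11.3
position: [0.6106, 0.0543, 0.0899]
ee_rot: [-0.0, 0.999, -0.051, 0.0]
contact_force: [-0.3, -1.2, -1.0]
width: 0.0166
```

Request:
step_arm(moves=[0, 0, 0, 0, 1, 0, 0.03, 0, 0, 1, 0, 0.03, -0.05, 0, 1, 0, 0.03, -0.1, 0, 1, 0, 0.03, -0.1, 0, 1])

```text
clock: 11.8
position: [0.6112, 0.0354, 0.1427]
ee_rot: [0.0, 0.999, -0.052, 0.004]
contact_force: [0.7, -1.1, -0.5]
width: 0.0159
```

```bash
python3 -c "
from h import *
nuts()"
```

```text
t 11.85 tcp tray [75.8 43.4] z 0.1408 toolx ang -5.9 w 0.0165 q6 1.62
nuts [([34.2, 25.6], 117), ([-23.9, -72.5], 121), ([-9.8, -10.7], 110), ([-44.7, -15.7], 93)]
```

Request:
step_arm(moves=[-0.08, 0.06, 0, 0, 1, -0.16, 0.12, 0, 0, 1, -0.24, 0.18, 0, 0, 1, -0.272, 0.187, 0, 0, 1, -0.272, 0.187, 0, 0, 1])

```text
clock: 12.35
position: [0.4595, -0.0425, 0.1379]
ee_rot: [-0.0, 0.999, -0.052, -0.002]
contact_force: [0.5, 0.8, -1.3]
width: 0.0165
```

```bash
python3 -c "
from h import *
nuts()"
```

```text
t 12.4 tcp tray [-63.  -49.4] z 0.1385 toolx ang -6.0 w 0.0165 q6 1.43
nuts [([34.3, 25.6], 122), ([-24.0, -72.5], 118), ([58.4, 92.7], 123), ([-10.0, -10.6], 110), ([-44.7, -15.8], 94)]
```

Request:
step_arm(moves=[0.01, 0, 0, 0, 1, 0.01, 0, 0.05, 0, 1, 0.01, 0, 0.1, 0, 1, 0.01, 0, 0.1, 0, 1])

```text
clock: 12.8
position: [0.4691, -0.0417, 0.087]
ee_rot: [-0.0, 0.999, -0.051, -0.002]
contact_force: [-0.6, -0.4, -0.9]
width: 0.0164
```

Request:
step_arm(moves=[0, -0.03, 0, 0, 1, 0, -0.06, 0, 0, 1, 0, -0.09, 0, 0, 1, 0, -0.12, 0, 0, 1, 0, -0.155, 0, 0, 1])

```text
clock: 13.3
position: [0.4784, 0.0355, 0.09]
ee_rot: [0.0, 0.999, -0.051, 0.001]
contact_force: [-0.9, -0.3, -1.4]
width: 0.0163
```

Request:
step_arm(moves=[0, 0, 0, 0, 1, 0, 0.03, 0, 0, 1, 0, 0.03, -0.05, 0, 1, 0, 0.03, -0.1, 0, 1, 0, 0.03, -0.1, 0, 1])

```text
clock: 13.8
position: [0.4788, 0.0192, 0.1427]
ee_rot: [0.0, 0.999, -0.051, 0.004]
contact_force: [0.5, 0.1, -0.8]
width: 0.0167
```

Request:
step_arm(moves=[-0.03, 0.08, 0, 0, 1, -0.03, 0.16, 0, 0, 1, -0.03, 0.18, 0, 0, 1, -0.03, 0.18, 0, 0, 1])

```text
clock: 14.2
position: [0.4512, -0.0693, 0.139]
ee_rot: [-0.0, 0.999, -0.053, -0.0]
contact_force: [-0.2, 0.1, -1.7]
width: 0.0164
```

```bash
python3 -c "
from h import *
nuts()"
```

```text
t 14.25 tcp tray [-71.3 -76.3] z 0.1389 toolx ang -6.0 w 0.0164 q6 1.37
nuts [([34.4, 25.6], 122), ([-23.8, -72.5], 123), ([58.3, 92.7], 125), ([-10.0, -10.6], 111), ([-50.2, 63.2], 82)]
```

Request:
step_arm(moves=[0, -0.008, 0, 0, 1, 0, -0.008, 0.05, 0, 1, 0, -0.008, 0.1, 0, 1, 0, -0.008, 0.1, 0, 1])

```text
clock: 14.65
position: [0.4496, -0.062, 0.0871]
ee_rot: [-0.001, 0.999, -0.05, -0.003]
contact_force: [-1.1, 0.6, -1.0]
width: 0.0164
```

Request:
step_arm(moves=[0.035, 0, 0, 0, 1, 0.07, 0, 0, 0, 1, 0.11, 0, 0, 0, 1, 0.145, 0, 0, 0, 1, 0.18, 0, 0, 0, 1])

```text
clock: 15.15
position: [0.5421, -0.0721, 0.0902]
ee_rot: [-0.0, 0.999, -0.05, 0.0]
contact_force: [-1.5, 0.2, -0.2]
width: 0.0164
```

Request:
step_arm(moves=[0, 0, 0, 0, 1, -0.03, 0, 0, 0, 1, -0.03, 0, -0.05, 0, 1, -0.03, 0, -0.1, 0, 1, -0.03, 0, -0.1, 0, 1])

```text
clock: 15.65
position: [0.5278, -0.0715, 0.143]
ee_rot: [0.001, 0.999, -0.051, 0.003]
contact_force: [0.3, -0.2, -1.6]
width: 0.0164
```

Request:
step_arm(moves=[0.03, -0.06, 0, 0, 1, 0.07, -0.12, 0, 0, 1, 0.07, -0.12, 0, 0, 1, 0.07, -0.12, 0, 0, 1])

```text
clock: 16.05
position: [0.566, -0.0146, 0.1385]
ee_rot: [0.0, 0.999, -0.05, -0.001]
contact_force: [0.7, 0.9, -1.4]
width: 0.0168
```

```bash
python3 -c "
from h import *
nuts()"
```

```text
t 16.1 tcp tray [ 37.1 -11.8] z 0.1385 toolx ang -5.8 w 0.016 q6 1.52
nuts [([57.6, -69.7], 191), ([58.5, 92.7], 119), ([34.4, 25.6], 128), ([12.8, 10.2], 40), ([-50.3, 63.3], 79)]
```

Request:
step_arm(moves=[0, 0, 0.05, 0, 1, 0, 0, 0.1, 0, 1, 0, 0, 0.1, 0, 1, -0.03, 0, 0.1, 0, 1, -0.06, 0, 0.1, 0, 1])

```text
clock: 16.6
position: [0.5369, -0.0133, 0.0898]
ee_rot: [0.0, 0.999, -0.051, 0.0]
contact_force: [-0.5, -0.2, -0.5]
width: 0.0164
```

Request:
step_arm(moves=[-0.025, 0, 0, 0, 1, -0.025, 0, 0, 0, 1, 0.005, 0, 0, 0, 1, 0.005, 0, -0.05, 0, 1, 0.005, 0, -0.1, 0, 1])

```text
clock: 17.1
position: [0.5401, -0.0131, 0.1397]
ee_rot: [-0.0, 0.999, -0.051, -0.0]
contact_force: [0.4, 0.5, -1.0]
width: 0.0162
```

Request:
step_arm(moves=[0, 0, -0.03, 0, 1, 0, -0.1, -0.08, 0, 1, 0, -0.2, -0.08, 0, 1, 0, -0.3, -0.08, 0, 1, 0, -0.3, -0.08, 0, 1])

```text
clock: 17.6
position: [0.556, 0.1417, 0.1803]
ee_rot: [-0.002, 0.999, -0.049, 0.001]
contact_force: [-0.3, -0.1, -0.2]
width: 0.0165
```

```bash
python3 -c "
from h import *
n=nuts();print(tool()[:3,3].round(4))
from scipy.spatial.distance import pdist
print(sorted(pdist([x[0] for x in n]).round(0)))
d=get_image('scene');cv2.imwrite('pics/s4.png',cv2.resize(d['frame'][90:260,170:380],(741,600),interpolation=cv2.INTER_CUBIC))"
```

```text
t 17.65 tcp tray [ 11.2 141.5] z 0.1798 toolx ang -5.6 w 0.0164 q6 1.79
nuts [([58.3, -69.8], 160), ([34.4, 25.5], 125), ([58.3, 92.7], 123), ([-43.9, -9.2], 174), ([-50.2, 62.9], 153)]
[0.5557 0.1399 0.1798]
[np.float64(71.0), np.float64(72.0), np.float64(86.0), np.float64(92.0), np.float64(98.0), np.float64(113.0), np.float64(119.0), np.float64(144.0), np.float64(162.0), np.float64(171.0)]
```

View pics/s4.png

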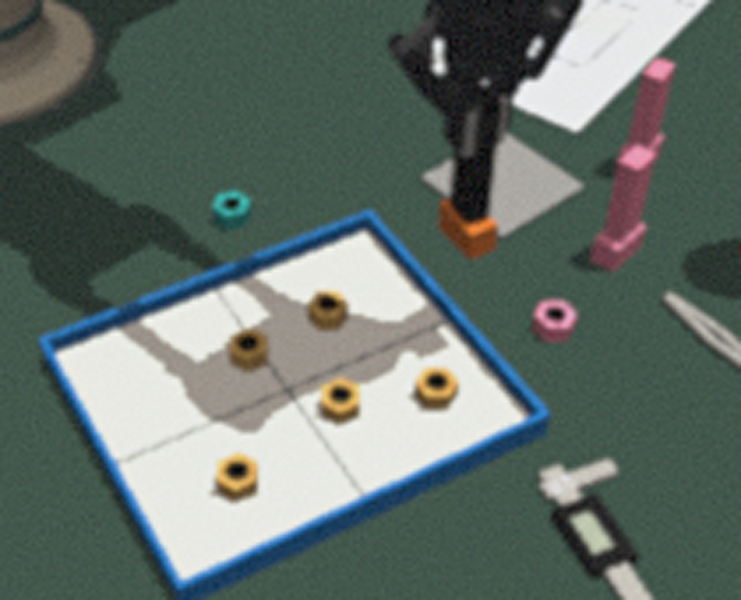

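Request:
step_arm(moves=[-0.04, 0.09, 0, 0, 1, -0.08, 0.17, 0.04, 0, 1, -0.106, 0.227, 0.08, 0, 1, -0.106, 0.227, 0.08, 0, 1, -0.106, 0.227, 0.08, 0, 1])

```text
clock: 18.2
position: [0.4905, 0.0272, 0.1393]
ee_rot: [0.0, 0.999, -0.053, 0.0]
contact_force: [0.5, 1.6, -0.9]
width: 0.0166
```

```bash
python3 -c "
from h import *
get_image('top');foot()"
```

```text
t 18.25 tcp tray [-40.9  23.5] z 0.1399 toolx ang -6.0 w 0.0167 q6 1.59
```

Request:
step_arm(moves=[0, -0.006, 0, 0, 1, 0, -0.006, 0.05, 0, 1, 0, -0.006, 0.1, 0, 1, 0, -0.006, 0.1, 0, 1])

```text
clock: 18.65
position: [0.4894, 0.0329, 0.0872]
ee_rot: [-0.0, 0.999, -0.05, -0.003]
contact_force: [-1.3, 0.3, -0.9]
width: 0.0164
```

Request:
step_arm(moves=[0, 0.025, 0, 0, 1, 0, 0.05, 0, 0, 1, 0, 0.076, 0, 0, 1, 0, 0.076, 0, 0, 1, 0, 0.04, 0, 0, 1])

```text
clock: 19.15
position: [0.4895, 0.0099, 0.09]
ee_rot: [0.0, 0.999, -0.053, 0.001]
contact_force: [-0.8, 1.3, -1.7]
width: 0.0165
```

Request:
step_arm(moves=[0, 0, -0.05, 0, 1, 0, 0, -0.1, 0, 1, 0, 0, -0.18, 0, 1, 0, -0.08, -0.18, 0, 1, 0, -0.16, -0.18, 0, 1])

```text
clock: 19.65
position: [0.4987, 0.0915, 0.1817]
ee_rot: [-0.0, 0.999, -0.053, 0.003]
contact_force: [-0.6, 0.8, -1.1]
width: 0.0166
```

Request:
step_arm(moves=[0, -0.1, 0, 0, 1, 0, -0.2, 0, 0, 1, 0, -0.3, 0, 0, 1, 0, -0.3, 0, 0, 1, 0, -0.3, 0, 0, 1])

```text
clock: 20.15
position: [0.5123, 0.2415, 0.1794]
ee_rot: [0.0, 0.999, -0.05, 0.0]
contact_force: [0.6, -0.1, -1.5]
width: 0.0164
```

```bash
python3 -c "
from h import *
n=nuts();T=tool();print(T.round(4))
p=np.array([.4396,.2885,0])-T[:3,3]; print('to pad in tool',(p@T[:3,:3]).round(4))"
```

```text
t 20.2 tcp tray [-42.4 237. ] z 0.1793 toolx ang -5.8 w 0.0164 q6 1.99
nuts [([58.3, -69.6], 160), ([34.4, 25.7], 119), ([58.3, 92.6], 128), ([-44.3, -40.6], 107), ([-50.0, 63.0], 152)]
[[ 9.948e-01 -1.015e-01 -4.000e-04  5.122e-01]
 [-1.015e-01 -9.948e-01 -8.000e-04  2.404e-01]
 [-3.000e-04  8.000e-04 -1.000e+00  1.793e-01]
 [ 0.000e+00  0.000e+00  0.000e+00  1.000e+00]]
to pad in tool [-0.0771 -0.0406  0.1793]
```

Request:
step_arm(moves=[-0.08, -0.04, 0, 0, 1, -0.154, -0.078, 0, 0, 1, -0.154, -0.078, 0.08, 0, 1, -0.154, -0.078, 0.16, 0, 1, -0.154, -0.078, 0.182, 0, 1])

```text
clock: 20.7
position: [0.4369, 0.2845, 0.0854]
ee_rot: [0.002, 0.999, -0.052, -0.003]
contact_force: [-0.5, -0.5, -1.8]
width: 0.0167
```

Request:
step_arm(moves=[0, 0, 0.004, 0, 1, 0, 0, 0.008, 0, 1, 0, 0, 0.01, 0, 1, 0, 0, 0.01, 0, 1])

```text
clock: 21.1
position: [0.441, 0.2877, 0.0846]
ee_rot: [-0.001, 0.999, -0.051, 0.001]
contact_force: [0.9, 0.6, -0.5]
width: 0.0164
```

```bash
python3 -c "
from h import *
get_image('scene');s=manip.get_state();print(s['position'].round(4),s['contact_force'].round(1));d=get_image('scene');cv2.imwrite('pics/s5.png',cv2.resize(d['frame'][80:180,260:390],(780,600),interpolation=cv2.INTER_CUBIC))"
```

```text
[0.4408 0.2877 0.0845] [-0.1  0.4 -0.6]
```

View pics/s5.png

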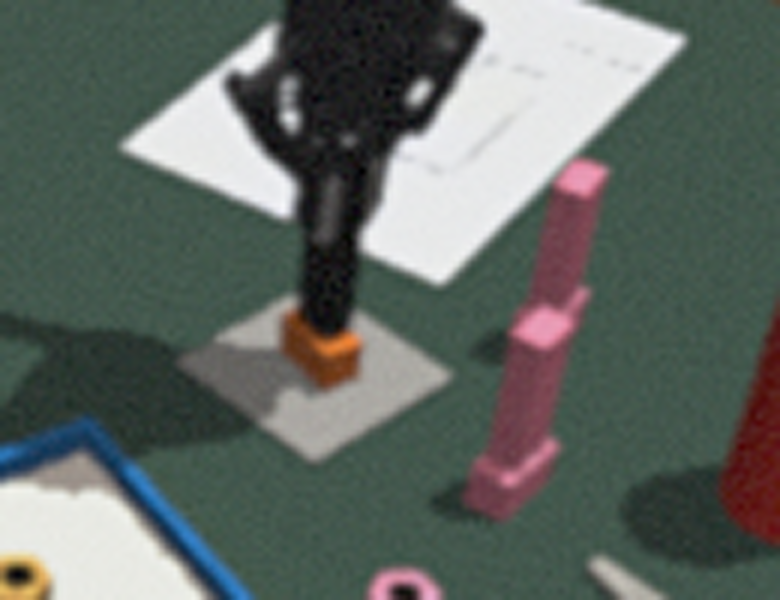

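Request:
step_arm(moves=[0, 0, 0.002, 0, 1, 0, 0, 0.003, 0, 1, 0, 0, 0.004, 0, 1, 0, 0, 0.004, 0, 1, 0, 0, 0.004, 0, 1])

```text
clock: 21.7
position: [0.4401, 0.2877, 0.0822]
ee_rot: [-0.0, 0.999, -0.051, 0.0]
contact_force: [-1.3, -0.5, 5.3]
width: 0.0169
```

Request:
step_arm(moves=[0, 0, 0.002, 0, 1, 0, 0, 0.002, 0, 1, 0, 0, 0.002, 0, 1])

```text
clock: 22.0
position: [0.4402, 0.2878, 0.0822]
ee_rot: [-0.0, 0.999, -0.051, 0.001]
contact_force: [-3.3, -1.1, 12.0]
width: 0.0168
```

```bash
python3 -c "
from h import *
s=manip.get_state();print(s['position'].round(4),s['contact_force'].round(1))"
```

```text
[0.4402 0.2878 0.0822] [-3.3 -1.1 12. ]
```

Request:
step_arm(moves=[0, 0, -0.002, 0, 1, 0, 0, -0.002, 0, 0.45, 0, 0, -0.002, 0, 0.2, 0, 0, -0.002, 0, 0, 0, 0, -0.002, 0, 0])

```text
clock: 22.5
position: [0.4398, 0.2875, 0.081]
ee_rot: [0.0, 0.999, -0.051, -0.0]
contact_force: [0.1, 1.1, -0.7]
width: 0.0428
```

Request:
step_arm(moves=[0, 0, 0, 0, 0, 0, 0, 0, 0, 0, 0, 0, -0.04, 0, 0, 0, 0, -0.1, 0, 0, 0, 0, -0.18, 0, 0])

```text
clock: 23.0
position: [0.4386, 0.2868, 0.1707]
ee_rot: [0.001, 0.999, -0.051, -0.002]
contact_force: [0.1, 0.8, -0.9]
width: 0.0428
```

Request:
step_arm(moves=[0, 0, -0.1, 0, 0, 0, 0, -0.2, 0, 0, 0, 0, -0.2, 0, 0])

```text
clock: 23.3
position: [0.4435, 0.2893, 0.2789]
ee_rot: [-0.004, 0.999, -0.051, 0.007]
contact_force: [-0.2, 0.7, 0.3]
width: 0.0428
```

```bash
python3 -c "
from h import *
n=nuts();d=get_image('scene');cv2.imwrite('pics/s6.png',cv2.resize(d['frame'][80:260,170:410],(800,600),interpolation=cv2.INTER_CUBIC));foot()
s=manip.get_state();print(s['contact_force'],s['position'])"
```

```text
t 23.35 tcp tray [-117.3  277.6] z 0.2753 toolx ang -5.9 w 0.0425 q6 2.12
nuts [([58.2, -69.6], 159), ([34.3, 25.6], 124), ([58.4, 92.6], 126), ([-44.3, -40.7], 117), ([-50.3, 63.1], 83)]
t 23.4 tcp tray [-118.7  276.7] z 0.2727 toolx ang -5.9 w 0.0425 q6 2.12
[ 0.26979665 -0.90188648  0.08007632] [0.44039492 0.28772491 0.27268884]
```

View pics/s6.png

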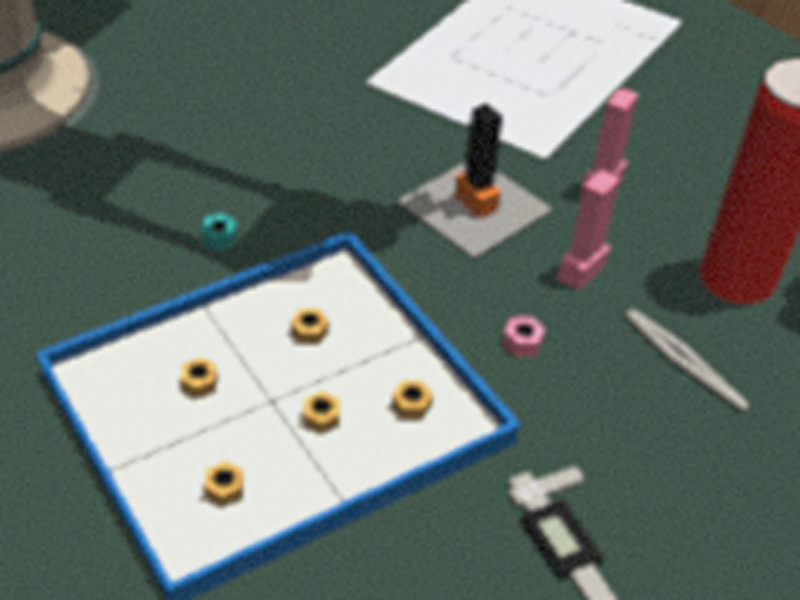

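The spreader stands upright at the centre of its pad at (480,165). All five nuts lie flat and well apart, at least one in each quarter, and the gripper is clear.

```bash
python3 -c "
from rig import job
print(job.sign_off())"
```

```text
the job is handed in; nothing more can be done
None
```

I handed the job in at about 23.4 s on the robot clock. `sign_off` gave no verdict, so the result below rests on my own checks.

**What I did:** I took the orange-footed spreader by its handle and lifted it off the pad. I knocked the top nut off the cluster, then spread the nuts with single pushes of the foot. Last, I set the spreader back on its pad, let go and drew the gripper clear.

**Last checks:**
- **Nut positions:** in the tray frame, in mm, they are (58,-70), (34,26), (58,93), (-44,-41) and (-50,63). The closest pair is about 71 mm apart, every quarter holds at least one nut, and all lie flat.
- **Spreader:** it stands upright in the picture. It was let go within a few millimetres of the pad centre, by the arm's position.
- **Gripper and bystanders:** the gripper was about 0.27 m up, with contact force near zero. I saw no bystander moved in the final crop, which shows the can, tweezers and caliper. The wash bottle, jar and case were outside that crop and I did not check them again; the arm never worked near them.

**What was off:**
- **Tray centre:** one nut ended a push only 9 mm from a quarter line, so I pushed it 30 mm further into its quarter.
- **False reading:** one nut reading while the foot hid the nut was wrong; I ignored it, and the next look was right.
- **Setting down:** the force at the tool reached about 12 N as the spreader met the pad.

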